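# Set the shop's battery tester for a coin cell and press test

### The arm

A 7-joint arm with a two-finger parallel gripper is mounted at the origin on the work surface. World frame = base frame: x ahead of the robot, y to its left, z up, the work surface at z = 0. Lengths are in mm, angles in rad, forces in N, time in s.
With the tool pointing down it reaches from about 400 to 875 mm from the base axis. Payload 4.4 kg.
Tool frame: the origin (TCP) lies midway between the tips of the shut fingers; the grasp point (between the pads) lies 19 mm behind it; z points along the fingers, y is the line along which they close (so a half turn about z gives the same grasp; the last joint's range is limited). The gripper opens to 85 mm and grips with 20 to 120 N. Pads are 22 mm wide; open, the fingers measure 114 mm over their backs; the gripper's body (76 mm by 85 mm) begins 54 mm behind the grasp point. The pads swing forward as they close: fully open they stand 13 mm farther back than shut.
Start: joints at [-1.247, 0.628, 0.038, 1.517, -0.027, 0.996, -0.02], TCP at [246.98, 601.264, 231.313] pointing down, gripper open.
Joint ranges: [-3.06, 3.06], [-0.37, 2.12], [-1.25, 1.32], [0.18, 2.47], [-1.1, 4.24], [0.23, 1.98], [-2.94, 2.94]. Speed limits (rad/s): [2.57, 2.57, 3.14, 3.14, 3.14, 3.14, 3.14].

### API

Orientations are given as [roll, pitch, yaw] about the fixed x, y, z axes, in that order (R = Rz(yaw) Ry(pitch) Rx(roll)).
In Python, from cell import read_state, get_image, finish_job gives the robot as it stands.
- The arm moves only by the tool send_rows, never from a script. Its argument "series" is a list of rows, each an object of numbers: "ax", "ay", "az": the turn, a rotation vector about the tool's x, y, z in rad; "dx", "dy", "dz": the shift along the tool's x, y, z in cm; "hand": the closure, from 0 (fully open) to 1 (shut). In form: [{"ax": .., "ay": .., "az": .., "dx": .., "dy": .., "dz": .., "hand": ..}, ...]. A call has 1 to 10 rows; each row is the pose to reach, as a shift and turn from the pose commanded when the call began, along the tool's axes at that moment; what a row does not reach only later rows make up. A row lasts 1/10 s, in which the tool goes at most 50 mm and 8.59 degrees, less where a joint would pass 70% of its speed; a pose out of reach is approached as far as the arm can. A call with a gripper value outside its range is refused whole. The fingers move at their own pace and stop on an object; the grip force is fixed at half the most. Time passes only in rows, so rows that repeat a pose let the fingers close. It gives the time, the measured TCP pose, the force, the opening and the grip force at its end, in the units of the state.
- read_state(): the state, without advancing time (a new reading comes with each control period).
- get_image(name): name is "scene" or "top" or "wrist"; returns a dict with "pixels" (420x560x3 uint8, red, green, blue), "mtx" (3x3 intrinsics, pixels), "R" (3x3) and "t" (3): a world point X has camera coordinates R X + t. Camera axes: x right, y down, z forward; pixel columns grow to the right and rows downward; lengths in mm; the calibration is good to about 2 mm. A picture is of the moment at which its call begins. There is no depth.
- finish_job(): hands the job in; it is judged then, once.
The state is a dict: "clock": time; "qpos": joint angles; "qd": joint speeds; "tau": joint torques, N m; "eef_pos": TCP position; "tool_rot": TCP orientation; "force": force on the tool from outside, world axes, zero at the start; "torque": the same for the moment, N m; "width": finger opening in mm; "gripper_force": force on a finger pad.
Only numpy, scipy, OpenCV 4.12 (cv2) and the standard library are available. Lean on these libraries where they do the work, as an engineer would, in place of code of your own. Each camera call takes 0.05 s, during which the arm holds its last target. There are 200 camera calls.

### The job

A coin cell is waiting in the battery tester on the shop counter. With a fingertip, push the upright tab on the selector dial (do not pinch it) round until the pointer points squarely at the plain round mark, then press the tester's button fully down and let it come up again. Do not press the button at any other setting, and leave the coin cell and everything else on the counter where they are.

Things in the scene. Friction and masses are not known exactly. Their poses are not given: they have to be found in the camera images.
- tester: Battery tester, fixed to the counter: flat grey box with aluminium top plate, 220 (x) x 320 (y) x 50 mm high. Origin at the centre of its underside; its front (-x) faces the robot, turned by up to 0.3 rad. On top: dial with axis at (0, 50) mm, button at (-62, -100) mm (near right corner), coin cell at (0, -105) mm, D cell near (73, -118) mm. The flat meter face at (-83, 60) mm is of no use here.
- dial (a joint): Angle of the selector dial in rad about the vertical, positive anticlockwise from above; 0 = pointer along the tester's +x (away from the robot); stops at -2.2 and 2.2. No clicks: it stays by friction (0.06 N m plus light drag, about 1.5 N at the tab) wherever it is left. Starts between -0.3 and 0.3.
- dial_axis (a point): Point on the dial's axis at the upper face of its white disc, 62 mm above the counter. The disc is 104 mm in diameter and 12 mm thick.
- tab_top (a point): Middle of the top edge of the dial's one black upright tab, 39 mm from the axis, 91 mm above the counter (29 mm above the disc). The tab is 26 mm long radially (26 to 52 mm from the axis) and 14 mm thick. In line with it a narrow black pointer nose juts from the disc's rim, its tip 67 mm from the axis.
- aim (a point): Point that turns with the dial, in line with tab and pointer, 86 mm from the dial's axis (19 mm beyond the pointer's tip) on the circle of the marks, 50 mm above the counter.
- mark_round: The mark to select: a plain black round disc, 31 mm in diameter, 3 mm thick (picture of a coin cell), raised on the tester's top plate. Origin at the centre of its underside, 86 mm from the dial's axis. The four marks stand at -1.7, -0.85, 0.85 and 1.7 rad of dial angle; which stands where changes.
- mark_slim: Another setting: black picture of a slim cell, 37 x 10 mm, 3 mm thick, one nub at its +x end.
- mark_fat: Another setting: black picture of a fat cell, 35 x 22 mm, 3 mm thick, one nub at its +x end.
- mark_block: Another setting: black picture of a block battery, 34 x 26 mm, 3 mm thick, two studs at its +x end.
- test (a joint): Travel of the tester's push button in m: 0 up, 0.006 fully down; it springs back up. Fully down takes 5 N straight down; the button is black, 32 mm in diameter.
- test_top (a point): Centre of the button's upper face (it goes down with the button).
- coin_cell: Loose steel coin cell, 24 mm in diameter, 8 mm high, lying on the tester's top plate inside a 3 mm high brass ring; origin at the centre of its underside. Leave it.
- d_cell: Loose D cell, 33 mm in diameter, 61 mm high, standing on the tester's top plate at the far right corner. Leave it.
- tape: Loose tape measure, 82 x 38 x 66 mm high, on the counter near the tester's right (-y) side. Leave it.
- padlock: Loose brass padlock, 77 x 48 x 20 mm, lying on the counter beside the tester's left (+y) side. Leave it.
- jar: Loose glass jar, 72 mm in diameter, 100 mm high, to the right beyond the tape. Leave it.
- screwdriver: Loose screwdriver lying on the counter, right of the tester. Leave it.

How it is judged:
By the outcome, as a careful person would: the job done as asked, in the order asked, and still so for the second after the job is handed in, with the robot touching nothing.
It also fails if it takes over 54 s, if anything falls off the work surface, if the arm or the gripper's body presses on something with over 40 N, if the wrist force passes 120 N, or if a joint passes its speed limit or range.

## Working session

There is one attempt and no reset: what is moved stays moved. The work goes in short steps, Python scripts to look and compute and a tool call to move; the robot and the scene stay as the last step left them, time stands still between calls to the robot, and variables do not carry over. Pictures are saved under pics/ and viewed, at most 10 in all, crops included, and the job is handed in when it is done.

Besides the shell and the picture viewer there is one more tool, called after "Call:" as name(argument=value, ...), one argument or row to a line, values as JSON. send_rows: Moves the arm, as the interface text tells. Its arguments: {"type":"object","properties":{"series":{"type":"array","items":{"type":"object","properties":{"ax":{"type":"number"},"ay":{"type":"number"},"az":{"type":"number"},"dx":{"type":"number"},"dy":{"type":"number"},"dz":{"type":"number"},"hand":{"type":"number"}}}}},"required":["series"]}

```bash
mkdir -p pics; ls
cat > h.py <<'E'
import numpy as np, cv2
from cell import read_state, get_image, finish_job
def ray(im,uv,z):
    K,R,t=map(np.array,(im["mtx"],im["R"],im["t"]))
    d=R.T@np.linalg.solve(K,np.array([uv[0],uv[1],1.])); c=-R.T@t
    return c+d*(z-c[2])/d[2]
def proj(im,X):
    K,R,t=map(np.array,(im["mtx"],im["R"],im["t"]))
    p=K@(R@np.array(X,float)+t); return p[:2]/p[2]
def save(im,n): cv2.imwrite("pics/"+n,cv2.cvtColor(np.array(im["pixels"]),cv2.COLOR_RGB2BGR))
E
python3 - <<'E'
from h import *
import pickle
for n in("top","scene"):
    im=get_image(n); save(im,n+"0.png"); pickle.dump(im,open(n+"0.pkl","wb"))
    print(n,-np.array(im["R"]).T@im["t"])
print(read_state())
E
```

```text
pics
top [ 448.58747748  -57.82617993 1049.21152694]
scene [1226.88667581 -359.78220108  731.0244007 ]
{'clock': 0.1, 'qpos': array([-1.24680764,  0.62928295,  0.0384249 ,  1.51823907, -0.02701925,
        0.99631575, -0.01997652]), 'qd': array([-0.00039992, -0.0026723 , -0.0008539 , -0.00171354, -0.00068469,
        0.00145334,  0.00079982]), 'tau': array([ 2.70519704e-03, -5.64526677e+01,  1.23040594e+00, -1.93972045e+01,
        1.12397244e-02,  5.29177225e-03, -2.94288519e-06]), 'eef_pos': array([246.7404984 , 600.74968975, 230.47094066]), 'tool_rot': array([-3.13986449e+00, -9.31968724e-06,  2.75183368e+00]), 'force': array([ 1.20072956, -0.0087376 ,  0.05986378]), 'torque': array([-0.02928323,  0.00237315,  0.00233289]), 'gripper_force': 0.0, 'width': 85.59574757985536}
```

View pics/top0.png

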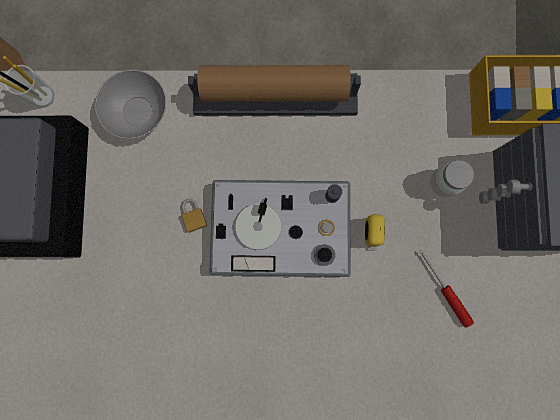

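View pics/scene0.png

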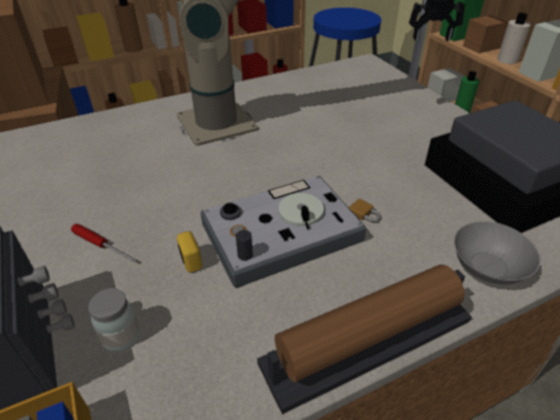

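The top view shows the tester with the dial disc at about (258,227), tab and nose at (263,208), the round mark at (296,232), which puts it at -1.7, and the button at (323,255). Next I measure these.

```bash
cat > m.py <<'E'
from h import *
import sys
def cents(mask,lo,hi):
    n,l,s,c=cv2.connectedComponentsWithStats(mask.astype(np.uint8))
    return [(c[i].round(2),s[i]) for i in range(1,n) if lo<s[i][4]<hi]
def dial(im,axis,yaw):
    """dial angle from dark pixels of the nose, on ring 55..66 mm (z 58)"""
    g=np.array(im["pixels"]).max(2); v,u=np.nonzero(g<60)
    P=np.array([ray(im,(a,b),58)[:2] for a,b in zip(u,v)])-axis
    r=np.hypot(*P.T); P=P[(r>54)&(r<66)]
    a=np.arctan2(P[:,1],P[:,0])-yaw
    return np.sort(np.round((a+np.pi)%(2*np.pi)-np.pi,2))
E
python3 - <<'E'
from m import *
import pickle
im=pickle.load(open("top0.pkl","rb")); p=np.array(im["pixels"]).astype(int)
roi=np.zeros(p.shape[:2],bool); roi[170:285,195:365]=1
w=(p.min(2)>165)&roi
print("px",p[227,245],p[200,320],p[232,296],p[255,323],p[290,300])
g=p.max(2)
for c,s in cents((g<60)&roi,15,2000): print("dark",c,s, ray(im,c,53).round(1))
hsv=cv2.cvtColor(np.array(im["pixels"]),cv2.COLOR_RGB2HSV).astype(int)
pl=(p[:,:,2]>p[:,:,0]+3)&(g>100)&roi
for n,m in (("plate",pl),("disc",(p[:,:,0]>p[:,:,2]+3)&(p.min(2)>140)&roi)):
  for c,s in cents(m,200,30000): print(n,c,s,ray(im,c,62).round(1))
cv2.imwrite("pics/topcrop.png",cv2.resize(cv2.imread("pics/top0.png")[175:285,205:360],None,fx=5,fy=5,interpolation=cv2.INTER_CUBIC))
E
```

```text
px [156 160 153] [93 92 95] [19 21 20] [23 25 25] [138 133 129]
dark [330.39 197.83] [325 190  15  13  69] [ 615.3 -151.6   53. ]
dark [230.18 202.03] [228 194   5  16  71] [605.1  77.7  53. ]
dark [286.57 202.69] [281 195  12  15 160] [603.8 -51.4  53. ]
dark [262.02 208.94] [258 198   9  24 112] [589.3   4.6  53. ]
dark [220.5  231.57] [216 224  10  15 138] [537.2  98.5  53. ]
dark [295.35 231.74] [289 225  14  14 141] [537.3 -71.5  53. ]
dark [323.08 254.74] [314 247  18  18 204] [ 485.5 -134.    53. ]
dark [252.92 263.64] [231 255  44  17 174] [465.   23.9  53. ]
plate [285.03 226.65] [ 212  182  136   92 5018] [547.9 -48.2  62. ]
disc [257.76 228.26] [ 236  205   45   44 1048] [544.1  13.2  62. ]
disc [259.41 263.33] [245 258  28  12 258] [465.5   8.6  62. ]
```

View pics/topcrop.png

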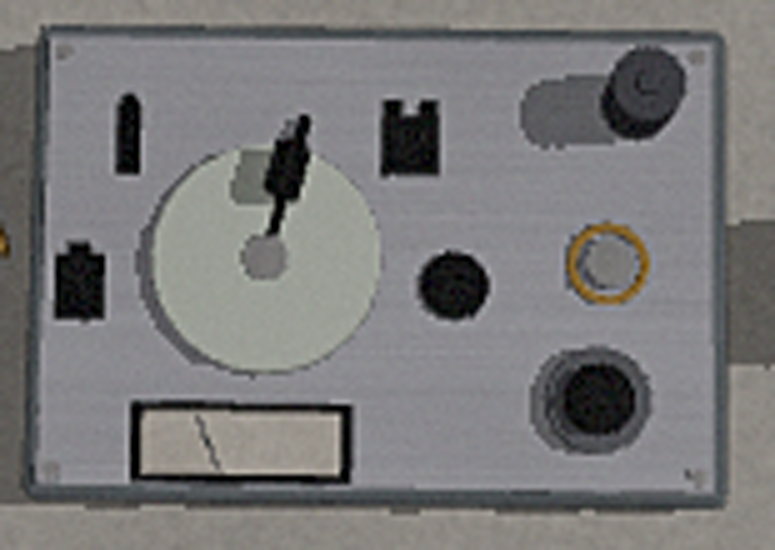

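The crop shows the tester nearly square-on. The marks are slim at +0.85, fat at +1.7, block at -0.85 and round at -1.7, and the button has a collar.

Run:
```python
from m import *
import pickle
im=pickle.load(open("top0.pkl","rb"))
p=np.array(im["pixels"]).astype(int)
px={.85:(230.18,202.03),-.85:(286.57,202.69),1.7:(220.5,231.57),-1.7:(295.35,231.74)}
A=np.array([[86*np.cos(a),50+86*np.sin(a)] for a in px]); B=np.array([ray(im,px[a],53)[:2] for a in px])
a,b=A-A.mean(0),B-B.mean(0)
U,s,V=np.linalg.svd(a.T@b); R=(U@V).T; t=B.mean(0)-R@A.mean(0); yaw=np.arctan2(R[1,0],R[0,0])
print("tester",t,yaw,"res",(A@R.T+t-B).round(1).tolist(),"scale",s.sum()/(a**2).sum())
W=lambda x,y:R@[x,y]+t
ax=W(0,50)
print("axis",ax,"button",W(-62,-100),"coin",W(0,-105),"D",W(73,-118),"round",W(*A[3]))
# disc via circle
m=((p[:,:,0]>p[:,:,2]+3)&(p.min(2)>140)).astype(np.uint8); m[:,:230]=0;m[:,290:]=0;m[:200]=0;m[253:]=0
c=max(cv2.findContours(m,0,1)[0],key=cv2.contourArea); (x,y),r=cv2.minEnclosingCircle(c); print("disc",(x,y),r,ray(im,(x,y),62))
for z in (50,53,56): print("button",z,ray(im,(323.7,254.7),z))
print("dial",dial(im,ax,yaw))
si=pickle.load(open("scene0.pkl","rb"))
for n,X in (("axis",(*ax,62)),("round",(*W(*A[3]),53)),("button",(*W(-62,-100),60))): print(n,proj(si,X))
for ht in (60,62,64,66,68,70): print(ht,proj(im,(*W(-62,-100),ht)),proj(si,(*W(-62,-100),ht)))
s=cv2.imread("pics/scene0.png")[170:285,190:375]; cv2.imwrite("pics/scrop.png",cv2.resize(s,None,fx=4,fy=4,interpolation=cv2.INTER_CUBIC))
```

```text
tester [547.83226145 -36.59833552] -0.0035108382965541828 res [[-0.1, 0.1], [0.7, 0.0], [0.1, 0.2], [-0.6, -0.3]] scale 0.9969838560128366
axis [548.00780301  13.40135634] button [ 485.48156045 -136.38004769] coin [ 547.46362419 -141.5976884 ] D [ 620.41753349 -154.85389895] round [536.62782997 -71.84238956]
disc (257.7914733886719, 226.15640258789062) 22.594226837158203 [548.83946369  13.17091738  62.        ]
button 50 [ 485.71217788 -135.60322387   50.        ]
button 53 [ 485.60071589 -135.36970862   53.        ]
button 56 [ 485.4892539  -135.13619337   56.        ]
dial [-0.29 -0.29 -0.28 -0.28 -0.27 -0.27 -0.26 -0.25 -0.24 -0.24 -0.23 -0.22
 -0.21 -0.2  -0.16 -0.12 -0.08]
axis [299.75788581 206.65789084]
round [263.95353716 217.70813161]
button [228.8238844  210.40407289]
60 [324.39639646 254.63933949] [228.8238844  210.40407289]
62 [324.46746273 254.6060614 ] [228.75030184 209.7446337 ]
64 [324.53881658 254.57264865] [228.6765295  209.08349362]
66 [324.61045975 254.53910041] [228.60256663 208.42064606]
68 [324.68239402 254.50541587] [228.52841249 207.75608441]
70 [324.75462115 254.47159419] [228.45406635 207.08980199]
```

View pics/scrop.png

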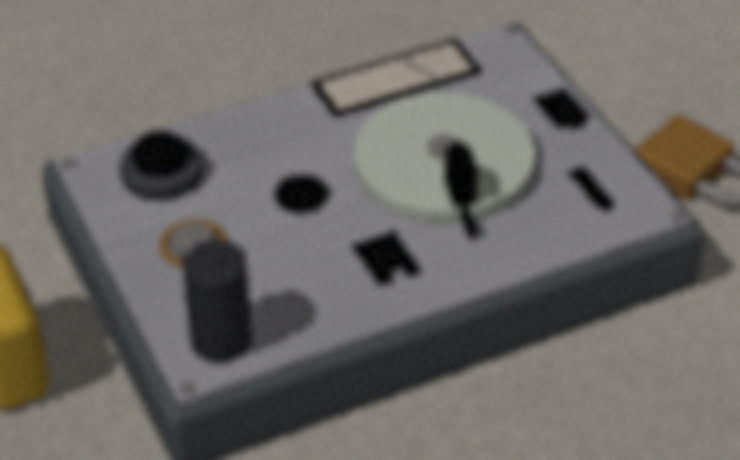

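The residuals are under 1 mm and the disc check agrees, so the pose is good: the dial starts near -0.25 and needs to reach -1.7 on the round mark. I'll push with the shut fingers from the tab's left side, keeping the tool's y axis radial.

```bash
cat > g.py <<'E'
from m import *
AX=np.array([548.2,13.4]); YAW=-0.0035
def rel(x,y,z,yaw,c=None):
    """move row (cm, rad) from pose c=(x,y,z,yaw), default measured"""
    if c is None:
        s=read_state(); c=(*s["eef_pos"],s["tool_rot"][2])
    d=np.array([x,y,z])-c[:3]; w=c[3]
    X=np.array([np.cos(w),np.sin(w),0]);Y=np.array([np.sin(w),-np.cos(w),0])
    return dict(dx=round(d@X/10,2),dy=round(d@Y/10,2),dz=round(-d[2]/10,2),az=round(-((yaw-w+np.pi)%(2*np.pi)-np.pi),3))
def fing(th,off,r=39):
    """finger centre for dial angle th, tangential offset off (mm), and tool yaw"""
    a=th+YAW; return (*(AX+r*np.array([np.cos(a),np.sin(a)])+off*np.array([-np.sin(a),np.cos(a)])),a+np.pi/2)
E
python3 - <<'E'
from g import *
print(rel(390,250,231,2.0,(246.98,601.26,231.3,2.7518)))
x,y,w=fing(-.25,33); print(x,y,w,rel(x,y,160,w,(390,250,231,2.0)))
E
```

```text
{'dx': np.float64(-26.58), 'dy': np.float64(-27.06), 'dz': np.float64(0.03), 'az': 0.752}
594.229772231658 35.56438738836913 1.3172963267948965 {'dx': np.float64(-28.0), 'dy': np.float64(9.65), 'dz': np.float64(7.1), 'az': 0.683}
```

Call:
send_rows(
  series=[
    {"dx":-3.3,"dy":-3.4,"az":0.1,"hand":1},
    {"dx":-6.6,"dy":-6.8,"az":0.2,"hand":1},
    {"dx":-10,"dy":-10.2,"az":0.3,"hand":1},
    {"dx":-13.3,"dy":-13.5,"az":0.4,"hand":1},
    {"dx":-16.6,"dy":-16.9,"az":0.5,"hand":1},
    {"dx":-20,"dy":-20.3,"az":0.6,"hand":1},
    {"dx":-23.3,"dy":-23.7,"az":0.7,"hand":1},
    {"dx":-25.6,"dy":-26.2,"az":0.75,"hand":1},
    {"dx":-26.6,"dy":-27.1,"az":0.75,"hand":1},
    {"dx":-26.6,"dy":-27.1,"az":0.75,"hand":1},
  ],
)

```text
invalid input at $.series[0]: expected keys ax, ay, az, dx, dy, dz, hand
```

Call:
send_rows(
  series=[
    {"dx":-4,"dy":1.4,"dz":0,"az":0.1,"hand":1},
    {"dx":-8,"dy":2.8,"dz":0,"az":0.2,"hand":1},
    {"dx":-12,"dy":4.1,"dz":0,"az":0.3,"hand":1},
    {"dx":-16,"dy":5.5,"dz":0,"az":0.4,"hand":1},
    {"dx":-20,"dy":6.9,"dz":1.5,"az":0.5,"hand":1},
    {"dx":-24,"dy":8.3,"dz":3.5,"az":0.6,"hand":1},
    {"dx":-27,"dy":9.3,"dz":5.5,"az":0.68,"hand":1},
    {"dx":-28,"dy":9.65,"dz":7.1,"az":0.68,"hand":1},
    {"dx":-28,"dy":9.65,"dz":7.1,"az":0.68,"hand":1},
    {"dx":-28,"dy":9.65,"dz":7.1,"az":0.68,"hand":1},
  ],
)

```text
invalid input at $.series[0]: expected keys ax, ay, az, dx, dy, dz, hand
```

Run:
```python
from g import *
s=read_state(); print(s["clock"],s["eef_pos"],s["tool_rot"],s["width"],s["force"])
x,y,w=fing(-.25,33); print(rel(x,y,74,w))
c=(x,y,74,w)
for th in np.arange(-.25,-1.46,-.1):
    print(round(th,2),rel(*fing(th,18)[:2],74,fing(th,18)[2],c))
im=get_image("wrist"); save(im,"w1.png")
```

```text
0.1 [246.7404984  600.74968975 230.47094066] [-3.13986449e+00 -9.31968724e-06  2.75183368e+00] 85.59574757985536 [ 1.20072956 -0.0087376   0.05986378]
{'dx': np.float64(-53.62), 'dy': np.float64(-39.08), 'dz': np.float64(15.65), 'az': np.float64(1.435)}
-0.25 {'dx': np.float64(-1.5), 'dy': np.float64(-0.0), 'dz': np.float64(-0.0), 'az': np.float64(-0.0)}
-0.35 {'dx': np.float64(-1.9), 'dy': np.float64(0.16), 'dz': np.float64(-0.0), 'az': np.float64(0.1)}
-0.45 {'dx': np.float64(-2.31), 'dy': np.float64(0.28), 'dz': np.float64(-0.0), 'az': np.float64(0.2)}
-0.55 {'dx': np.float64(-2.73), 'dy': np.float64(0.36), 'dz': np.float64(-0.0), 'az': np.float64(0.3)}
-0.65 {'dx': np.float64(-3.16), 'dy': np.float64(0.39), 'dz': np.float64(-0.0), 'az': np.float64(0.4)}
-0.75 {'dx': np.float64(-3.59), 'dy': np.float64(0.39), 'dz': np.float64(-0.0), 'az': np.float64(0.5)}
-0.85 {'dx': np.float64(-4.02), 'dy': np.float64(0.34), 'dz': np.float64(-0.0), 'az': np.float64(0.6)}
-0.95 {'dx': np.float64(-4.44), 'dy': np.float64(0.24), 'dz': np.float64(-0.0), 'az': np.float64(0.7)}
-1.05 {'dx': np.float64(-4.84), 'dy': np.float64(0.11), 'dz': np.float64(-0.0), 'az': np.float64(0.8)}
-1.15 {'dx': np.float64(-5.24), 'dy': np.float64(-0.07), 'dz': np.float64(-0.0), 'az': np.float64(0.9)}
-1.25 {'dx': np.float64(-5.61), 'dy': np.float64(-0.28), 'dz': np.float64(-0.0), 'az': np.float64(1.0)}
-1.35 {'dx': np.float64(-5.96), 'dy': np.float64(-0.53), 'dz': np.float64(-0.0), 'az': np.float64(1.1)}
-1.45 {'dx': np.float64(-6.28), 'dy': np.float64(-0.81), 'dz': np.float64(-0.0), 'az': np.float64(1.2)}
```

View pics/w1.png

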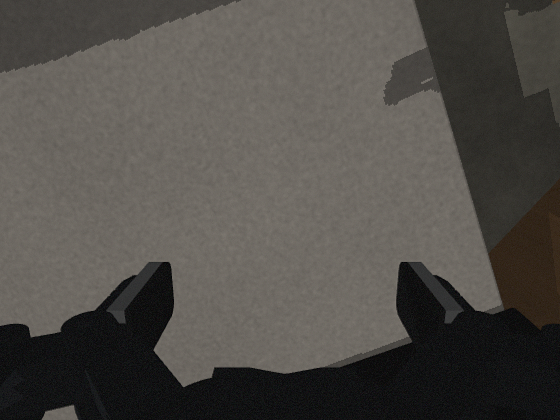

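Those calls were refused because every key is required, so nothing moved. The wrist view shows bare counter with the open fingertips at about (160,265) and (410,265). Resending.

Call:
send_rows(
  series=[
    {"ax":0,"ay":0,"dz":0,"dx":-3.3,"dy":-3.4,"az":0.1,"hand":1},
    {"ax":0,"ay":0,"dz":0,"dx":-6.6,"dy":-6.8,"az":0.2,"hand":1},
    {"ax":0,"ay":0,"dz":0,"dx":-10,"dy":-10.2,"az":0.3,"hand":1},
    {"ax":0,"ay":0,"dz":0,"dx":-13.3,"dy":-13.5,"az":0.4,"hand":1},
    {"ax":0,"ay":0,"dz":0,"dx":-16.6,"dy":-16.9,"az":0.5,"hand":1},
    {"ax":0,"ay":0,"dz":0,"dx":-20,"dy":-20.3,"az":0.6,"hand":1},
    {"ax":0,"ay":0,"dz":0,"dx":-23.3,"dy":-23.7,"az":0.7,"hand":1},
    {"ax":0,"ay":0,"dz":0,"dx":-25.6,"dy":-26.2,"az":0.75,"hand":1},
    {"ax":0,"ay":0,"dz":0,"dx":-26.6,"dy":-27.1,"az":0.75,"hand":1},
    {"ax":0,"ay":0,"dz":0,"dx":-26.6,"dy":-27.1,"az":0.75,"hand":1},
  ],
)

```text
clock: 1.15
eef_pos: [390.8, 248.1, 231.4]
tool_rot: [3.141, 0.0, 1.999]
force: [0.3, -0.6, -0.7]
width: 0.2
gripper_force: 0.0
```

Call:
send_rows(
  series=[
    {"ax":0,"ay":0,"dx":-4,"dy":1.4,"dz":0,"az":0.1,"hand":1},
    {"ax":0,"ay":0,"dx":-8,"dy":2.8,"dz":0,"az":0.2,"hand":1},
    {"ax":0,"ay":0,"dx":-12,"dy":4.1,"dz":0,"az":0.3,"hand":1},
    {"ax":0,"ay":0,"dx":-16,"dy":5.5,"dz":0,"az":0.4,"hand":1},
    {"ax":0,"ay":0,"dx":-20,"dy":6.9,"dz":1.5,"az":0.5,"hand":1},
    {"ax":0,"ay":0,"dx":-24,"dy":8.3,"dz":3.5,"az":0.6,"hand":1},
    {"ax":0,"ay":0,"dx":-27,"dy":9.3,"dz":5.5,"az":0.68,"hand":1},
    {"ax":0,"ay":0,"dx":-28,"dy":9.65,"dz":7.1,"az":0.68,"hand":1},
    {"ax":0,"ay":0,"dx":-28,"dy":9.65,"dz":7.1,"az":0.68,"hand":1},
    {"ax":0,"ay":0,"dx":-28,"dy":9.65,"dz":7.1,"az":0.68,"hand":1},
  ],
)

```text
clock: 2.15
eef_pos: [593.8, 38.3, 159.9]
tool_rot: [-3.139, -0.001, 1.326]
force: [-0.1, 0.6, 0.3]
width: 0.1
gripper_force: 0.0
```

Run:
```python
from g import *
s=read_state(); print(s["clock"],s["eef_pos"],s["tool_rot"],s["width"],s["force"])
x,y,w=fing(-.25,33); print(x,y,rel(x,y,74,w))
im=get_image("wrist"); save(im,"w2.png")
```

```text
2.15 [593.76298688  38.2522506  159.85171663] [-3.13912734e+00 -1.30363375e-03  1.32557764e+00] 0.07265369378516466 [-0.07506798  0.59032845  0.31706873]
594.229772231658 35.56438738836913 {'dx': np.float64(-0.25), 'dy': np.float64(0.11), 'dz': np.float64(8.59), 'az': np.float64(0.008)}
```

View pics/w2.png

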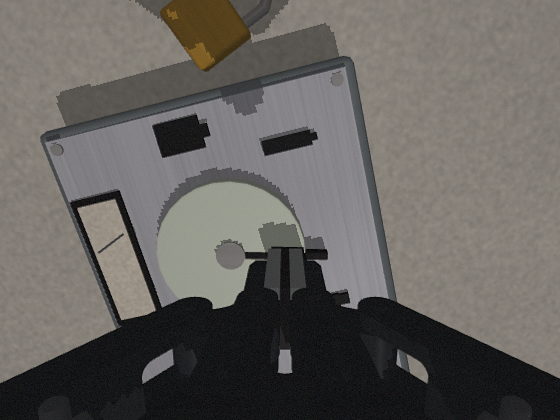

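The wrist view shows the disc at (230,250), the nose line running to (328,254), and the shut fingers at (285,260) above it. By calibration they are 33 mm to the left of the tab. Descending.

Call:
send_rows(
  series=[
    {"ax":0,"ay":0,"dx":-0.1,"dy":0.1,"dz":3,"az":0,"hand":1},
    {"ax":0,"ay":0,"dx":-0.1,"dy":0.1,"dz":5,"az":0,"hand":1},
    {"ax":0,"ay":0,"dx":-0.1,"dy":0.1,"dz":6.5,"az":0,"hand":1},
    {"ax":0,"ay":0,"dx":-0.1,"dy":0.1,"dz":7.5,"az":0,"hand":1},
    {"ax":0,"ay":0,"dx":-0.1,"dy":0.1,"dz":8.3,"az":0,"hand":1},
    {"ax":0,"ay":0,"dx":-0.1,"dy":0.1,"dz":8.6,"az":0,"hand":1},
    {"ax":0,"ay":0,"dx":-0.1,"dy":0.1,"dz":8.6,"az":0,"hand":1},
  ],
)

```text
clock: 2.9
eef_pos: [595.5, 34.3, 74.4]
tool_rot: [3.141, -0.0, 1.322]
force: [-0.1, -0.3, 0.4]
width: 0.2
gripper_force: 0.0
```

Run:
```python
from g import *
s=read_state(); print(s["clock"],s["eef_pos"],s["tool_rot"],s["force"])
for th in [-.25,-.35,-.45,-.55,-.65,-.75,-.85]: print(th,{k:float(v) for k,v in rel(*fing(th,18)[:2],74,fing(th,18)[2]).items()})
```

```text
2.9 [595.52962878  34.3040338   74.40850248] [ 3.14143808e+00 -1.57205774e-04  1.32188243e+00] [-0.07242022 -0.32014546  0.40980403]
-0.25 {'dx': -1.41, 'dy': -0.16, 'dz': 0.04, 'az': 0.005}
-0.35 {'dx': -1.81, 'dy': -0.01, 'dz': 0.04, 'az': 0.105}
-0.45 {'dx': -2.22, 'dy': 0.11, 'dz': 0.04, 'az': 0.205}
-0.55 {'dx': -2.64, 'dy': 0.19, 'dz': 0.04, 'az': 0.305}
-0.65 {'dx': -3.07, 'dy': 0.22, 'dz': 0.04, 'az': 0.405}
-0.75 {'dx': -3.5, 'dy': 0.21, 'dz': 0.04, 'az': 0.505}
-0.85 {'dx': -3.93, 'dy': 0.16, 'dz': 0.04, 'az': 0.605}
```

Call:
send_rows(
  series=[
    {"ax":0,"ay":0,"dx":-0.7,"dy":-0.1,"dz":0,"az":0,"hand":1},
    {"ax":0,"ay":0,"dx":-1.2,"dy":-0.15,"dz":0,"az":0,"hand":1},
    {"ax":0,"ay":0,"dx":-1.4,"dy":-0.15,"dz":0,"az":0,"hand":1},
    {"ax":0,"ay":0,"dx":-1.8,"dy":0,"dz":0,"az":0.1,"hand":1},
    {"ax":0,"ay":0,"dx":-2.2,"dy":0.1,"dz":0,"az":0.2,"hand":1},
    {"ax":0,"ay":0,"dx":-2.65,"dy":0.2,"dz":0,"az":0.3,"hand":1},
    {"ax":0,"ay":0,"dx":-3.05,"dy":0.2,"dz":0,"az":0.4,"hand":1},
    {"ax":0,"ay":0,"dx":-3.5,"dy":0.2,"dz":0,"az":0.5,"hand":1},
    {"ax":0,"ay":0,"dx":-3.95,"dy":0.15,"dz":0,"az":0.6,"hand":1},
    {"ax":0,"ay":0,"dx":-3.95,"dy":0.15,"dz":0,"az":0.6,"hand":1},
  ],
)

```text
clock: 3.9
eef_pos: [587.2, -4.6, 74.6]
tool_rot: [3.141, -0.0, 0.721]
force: [0.1, 0.6, 0.7]
width: 0.2
gripper_force: 0.3
```

Run:
```python
from g import *
s=read_state(); print(s["clock"],s["eef_pos"],s["tool_rot"],s["force"])
print(fing(-.85,18))
for th in [-.95,-1.05,-1.15,-1.25,-1.35,-1.45,-1.55,-1.6]: print(th,{k:float(v) for k,v in rel(*fing(th,18)[:2],74,fing(th,18)[2]).items()})
im=get_image("wrist"); save(im,"w3.png")
```

```text
3.9 [587.24148669  -4.58507216  74.62819428] [ 3.14138973e+00 -4.16651391e-04  7.20854476e-01] [0.12818989 0.61665817 0.72081884]
(np.float64(587.4011787875176), np.float64(-4.1575505600605265), 0.7172963267948966)
-0.95 {'dx': -0.36, 'dy': 0.14, 'dz': 0.06, 'az': 0.104}
-1.05 {'dx': -0.77, 'dy': 0.26, 'dz': 0.06, 'az': 0.204}
-1.15 {'dx': -1.19, 'dy': 0.33, 'dz': 0.06, 'az': 0.304}
-1.25 {'dx': -1.62, 'dy': 0.37, 'dz': 0.06, 'az': 0.404}
-1.35 {'dx': -2.05, 'dy': 0.36, 'dz': 0.06, 'az': 0.504}
-1.45 {'dx': -2.48, 'dy': 0.3, 'dz': 0.06, 'az': 0.604}
-1.55 {'dx': -2.9, 'dy': 0.21, 'dz': 0.06, 'az': 0.704}
-1.6 {'dx': -3.1, 'dy': 0.15, 'dz': 0.06, 'az': 0.754}
```

View pics/w3.png

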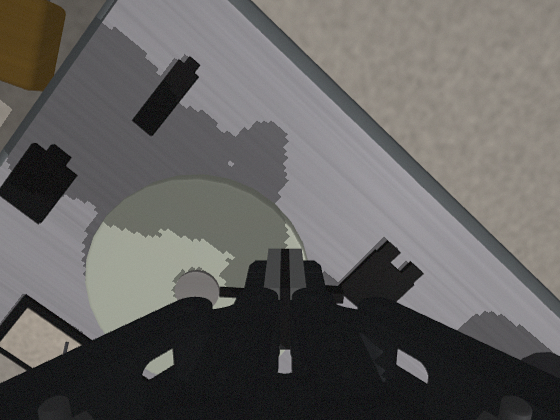

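The nose (340,293) is now turned towards the block mark, so the tab is following the fingers. I'll continue to about -1.5 and then look again.

Call:
send_rows(
  series=[
    {"ax":0,"ay":0,"dx":-0.35,"dy":0.15,"dz":0,"az":0.1,"hand":1},
    {"ax":0,"ay":0,"dx":-0.75,"dy":0.25,"dz":0,"az":0.2,"hand":1},
    {"ax":0,"ay":0,"dx":-1.2,"dy":0.35,"dz":0,"az":0.3,"hand":1},
    {"ax":0,"ay":0,"dx":-1.6,"dy":0.35,"dz":0,"az":0.4,"hand":1},
    {"ax":0,"ay":0,"dx":-2.05,"dy":0.35,"dz":0,"az":0.5,"hand":1},
    {"ax":0,"ay":0,"dx":-2.5,"dy":0.3,"dz":0,"az":0.6,"hand":1},
    {"ax":0,"ay":0,"dx":-2.9,"dy":0.2,"dz":0,"az":0.7,"hand":1},
    {"ax":0,"ay":0,"dx":-2.9,"dy":0.2,"dz":0,"az":0.7,"hand":1},
    {"ax":0,"ay":0,"dx":-2.9,"dy":0.2,"dz":0,"az":0.7,"hand":1},
  ],
)

```text
clock: 4.85
eef_pos: [566.7, -25.2, 74.3]
tool_rot: [3.141, 0.0, 0.025]
force: [1.0, -0.2, -0.2]
width: 0.2
gripper_force: 0.2
```

Run:
```python
from g import *
s=read_state(); print(s["clock"],s["eef_pos"],s["tool_rot"],s["force"])
print(fing(-1.55,18))
im=get_image("top"); save(im,"t2.png")
sc=get_image("scene"); save(sc,"s2.png")
a=cv2.resize(cv2.imread("pics/t2.png")[175:285,205:360],(775,550),interpolation=cv2.INTER_CUBIC)[:,:520]
b=cv2.resize(cv2.imread("pics/s2.png")[180:245,230:360],None,fx=4,fy=4,interpolation=cv2.INTER_CUBIC)
o=np.zeros((600,800,3),np.uint8); o[:264,:420]=a[120:384,80:500]; o[264:264+260,:520]=b; cv2.imwrite("pics/c2.png",o)
```

```text
4.85 [566.71438766 -25.20397307  74.31947841] [3.14135038e+00 1.51282559e-04 2.53924498e-02] [ 0.96599346 -0.20485804 -0.15028853]
(np.float64(566.8718307126142), np.float64(-25.2828481092005), 0.017296326794896455)
```

View pics/c2.png

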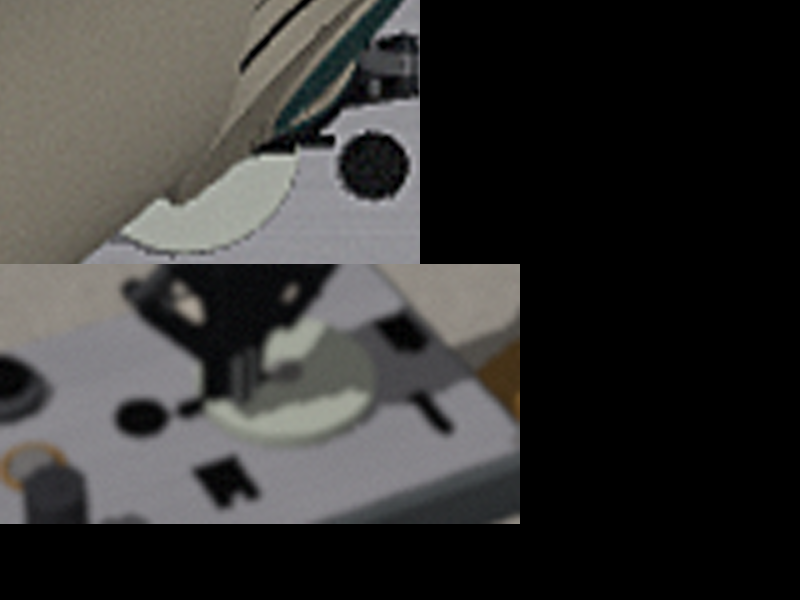

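Both views show the nose at crop (320,141), just above the line to the round mark at (373,165), so the dial is a little short, as planned. Next I measure the nose angle.

```bash
cat >> g.py <<'E'
def nose(im,lo=59,hi=66,z=57):
    """darkness-weighted angle of the nose near -1.7, against the round mark's direction"""
    p=np.array(im["pixels"]).astype(float).max(2); out=[]
    vv,uu=np.mgrid[210:260,262:305]; P=np.array([[ray(im,(u,v),z)[:2] for u in range(262,305)] for v in range(210,260)])-AX
    r=np.hypot(P[...,0],P[...,1]); a=np.arctan2(P[...,1],P[...,0])-YAW
    k=(r>lo)&(r<hi)&(a<-1.2)&(a>-2.1); w=np.clip(110-p[210:260,262:305],0,None)*k; w[w<25]=0
    return (w*a).sum()/w.sum(), (w>0).sum(), a[w>0].min(),a[w>0].max()
E
python3 - <<'E'
from g import *
im={}
import pickle
im=get_image("top"); pickle.dump(im,open("t2.pkl","wb"))
print(np.array(im["pixels"]).max(2)[222:236,276:304])
for z in (54,57,60): print(z,nose(im,z=z),nose(im,62,67,z=z))
P=ray(im,(295.35,231.74),53)[:2]-AX; print("round dir",np.arctan2(P[1],P[0])-YAW,np.hypot(*P))
E
```

```text
[[ 76  42  41  48  90 131 116  51  39  25  14  20 100 163 156 151 149 149
  150 147 148 151 151 151 149 148 150 152]
 [ 46  41  52 100 113  54  50  30  23  12  23  96 162 153 150 144 147 148
  150 150 150 150 146 147 148 146 151 147]
 [ 42  50  47  59  52  34  28  21  18  30 109 165 152 144 144 149 153 153
  150 155 154 152 152 148 145 149 145 148]
 [ 64  44  37  26  29  23  25  22  14 104 179 162 159 152 156 154 159 166
   53  82  83 132 163 157 156 154 149 152]
 [ 29  35  25  19  12  18  19  12  28   7   0   0 164 162 160 101  55   7
   19  18   0   5   0  88 166 162 152 153]
 [  8   9  17  15  39  27  16  16  28  16  19  13 172 162 103  32  11  24
    9  21  26  19  15   6  83 160 155 152]
 [  5   0  22   0 118  76  72  79  81  71  75 101 171 107  35  16  21  25
   24  25  26  27  30   2   7  89 163 154]
 [ 55  54  57  58 154 164 164 163 165 160 162 162 165  84   3  23  14  30
   26  25  25  25  28  19  15  13 161 155]
 [185 188 184 182 173 155 152 154 155 154 155 158 103  33  19  32  22  26
   28  26  33  31  23  15  28  10  85 163]
 [168 169 168 168 150 153 145 149 151 147 150 1
[... 570 characters left out ...]
5), np.int64(27), np.float64(-1.610987450749983), np.float64(-1.2028414037047621)) (np.float64(-1.422898191609429), np.int64(16), np.float64(-1.6076836018761447), np.float64(-1.2028414037047621))
57 (np.float64(-1.440589267178314), np.int64(26), np.float64(-1.6158879453337849), np.float64(-1.208495211411885)) (np.float64(-1.4279691967169388), np.int64(16), np.float64(-1.612249034490821), np.float64(-1.208495211411885))
60 (np.float64(-1.4380794278222173), np.int64(27), np.float64(-1.620780113115422), np.float64(-1.2014174738047756)) (np.float64(-1.4330443844018537), np.int64(16), np.float64(-1.6168093605693066), np.float64(-1.2141660674642842))
round dir -1.6953177598346636 85.64982993226047
```

The nose spans rows 225.5–228, centre about 226.8 at column 286, which is roughly -1.58. I'll nudge it by about 0.1 and then measure again with the nose clear of the hand.

Run:
```python
from g import *
import pickle
im=pickle.load(open("t2.pkl","rb")); P=ray(im,(286,226.8),57)[:2]-AX; print(np.arctan2(P[1],P[0])-YAW,np.hypot(*P))
s=read_state(); p=s["eef_pos"];P=p[:2]-AX
c=(*fing(-1.56,18)[:2],74.3,fing(-1.56,18)[2]); print(c[:2])
for th in (-1.6,-1.64,-1.66): print(th,{k:float(v) for k,v in rel(*fing(th,18)[:2],74.3,fing(th,18)[2],c).items()})
```

```text
-1.56952054647612 63.74595662238507
(np.float64(566.4840750948756), np.float64(-25.467629178082753))
-1.6 {'dx': -0.16, 'dy': 0.07, 'dz': -0.0, 'az': 0.04}
-1.64 {'dx': -0.32, 'dy': 0.13, 'dz': -0.0, 'az': 0.08}
-1.66 {'dx': -0.4, 'dy': 0.16, 'dz': -0.0, 'az': 0.1}
```

Call:
send_rows(
  series=[
    {"ax":0,"ay":0,"dx":-0.15,"dy":0.05,"dz":0,"az":0.04,"hand":1},
    {"ax":0,"ay":0,"dx":-0.3,"dy":0.1,"dz":0,"az":0.08,"hand":1},
    {"ax":0,"ay":0,"dx":-0.4,"dy":0.15,"dz":0,"az":0.1,"hand":1},
    {"ax":0,"ay":0,"dx":-0.4,"dy":0.15,"dz":0,"az":0.1,"hand":1},
    {"ax":0,"ay":0,"dx":-0.4,"dy":0.15,"dz":0,"az":0.1,"hand":1},
  ],
)

```text
clock: 5.5
eef_pos: [562.6, -26.8, 74.3]
tool_rot: [3.141, 0.0, -0.078]
force: [1.9, -0.1, -0.1]
width: 0.3
gripper_force: 0.6
```

Run:
```python
from g import *
s=read_state(); print(s["clock"],s["eef_pos"],s["tool_rot"],s["force"],fing(-1.65,18))
im=get_image("top"); print(np.array(im["pixels"]).max(2)[223:234,274:292])
```

```text
5.5 [562.64795409 -26.77512578  74.32470057] [ 3.14141188e+00  8.21275854e-05 -7.80256002e-02] [ 1.9389873  -0.11352452 -0.06955423] (np.float64(562.9167084400456), np.float64(-26.953667648563155), -0.08270367320510341)
[[ 86  88  93 104  50  43  31  55  68 108 138 118  57  26  16  23  37  49]
 [ 87  95 107  62  47  36  47  85 137 140  71  47  19   2  18 110 129 167]
 [ 91  96  76  45  44  37  89 143  84  64  26  27   8  16 107 169 166 160]
 [ 87  96  46  35  41  65  49  49  41  30  20  11  36 107 170 162 165 100]
 [ 93  63  34  46  45  61  38  29  33  20  15  47 140 166 165 158 101  36]
 [ 99  69  51  48  35  29   8  22  15  25  14 151 133 166 170 105  33  18]
 [ 95  43  12  13  18   0  22  14  30  22   8  10   4  32 173  89  14  20]
 [ 47   1   6  16   0  14  84  45  49  36  21  24  29  63 114  35  15  26]
 [ 38  41  42  54  60  60 157 114 115 114 114  88 136 132 111  37  24  28]
 [128 130 121 189 190 147 128 161 160 159 163 162 163 167 112  14  24  24]
 [175 177 174 171 173 178 134 154 154 152 148 149 157 157 107  42  17  25]]
```

The nose is now about -1.67. One last nudge of 0.03, then back off, lift and move towards the button for a clear look.

Call:
send_rows(
  series=[
    {"ax":0,"ay":0,"dx":-0.07,"dy":0.02,"dz":0,"az":0.02,"hand":1},
    {"ax":0,"ay":0,"dx":-0.13,"dy":0.04,"dz":0,"az":0.03,"hand":1},
    {"ax":0,"ay":0,"dx":-0.13,"dy":0.04,"dz":0,"az":0.03,"hand":1},
    {"ax":0,"ay":0,"dx":0.3,"dy":0.04,"dz":0,"az":0.03,"hand":1},
    {"ax":0,"ay":0,"dx":1,"dy":0.04,"dz":0,"az":0.03,"hand":1},
    {"ax":0,"ay":0,"dx":1.2,"dy":0.04,"dz":-2,"az":0.03,"hand":1},
    {"ax":0,"ay":0,"dx":1.2,"dy":0.04,"dz":-5,"az":0.03,"hand":1},
    {"ax":0,"ay":0,"dx":1.2,"dy":0.04,"dz":-7,"az":0.03,"hand":1},
    {"ax":0,"ay":0,"dx":1.2,"dy":0.04,"dz":-8,"az":0.03,"hand":1},
    {"ax":0,"ay":0,"dx":1.2,"dy":0.04,"dz":-8,"az":0.03,"hand":1},
  ],
)

```text
clock: 6.55
eef_pos: [575.5, -28.0, 155.2]
tool_rot: [-3.141, -0.002, -0.108]
force: [-0.4, 0.0, -0.4]
width: -0.3
gripper_force: 0.0
```

Run:
```python
from g import *
s=read_state(); print(s["clock"],s["eef_pos"],s["tool_rot"],s["force"])
print({k:float(v) for k,v in rel(485.5,-136,155,-.11).items()})
```

```text
6.55 [575.46835422 -28.02935499 155.24445078] [-3.14129642e+00 -1.87767367e-03 -1.07809000e-01] [-0.41396785  0.01694617 -0.38854074]
{'dx': -7.78, 'dy': 11.7, 'dz': 0.02, 'az': 0.002}
```

Call:
send_rows(
  series=[
    {"ax":0,"ay":0,"dx":-2,"dy":3,"dz":0,"az":0,"hand":1},
    {"ax":0,"ay":0,"dx":-4.5,"dy":6.5,"dz":0,"az":0,"hand":1},
    {"ax":0,"ay":0,"dx":-6.5,"dy":9.8,"dz":0,"az":0,"hand":1},
    {"ax":0,"ay":0,"dx":-7.8,"dy":11.7,"dz":0,"az":0,"hand":1},
    {"ax":0,"ay":0,"dx":-7.8,"dy":11.7,"dz":0,"az":0,"hand":1},
    {"ax":0,"ay":0,"dx":-7.8,"dy":11.7,"dz":0,"az":0,"hand":1},
  ],
)

```text
clock: 7.15
eef_pos: [484.2, -135.5, 153.5]
tool_rot: [-3.141, 0.001, -0.109]
force: [0.5, 0.1, 0.6]
width: 0.1
gripper_force: 0.0
```

Run:
```python
from g import *
s=read_state(); print(s["clock"],s["eef_pos"],s["tool_rot"])
im=get_image("top"); save(im,"t4.png"); sc=get_image("scene"); save(sc,"s4.png")
for z in (54,57,60): print(z,nose(im,z=z),nose(im,57,67,z=z))
print({k:float(v) for k,v in rel(485.5,-136,75,-.11).items()})
a=cv2.resize(cv2.imread("pics/t4.png")[190:265,230:330],None,fx=5,fy=5,interpolation=cv2.INTER_CUBIC)
b=cv2.resize(cv2.imread("pics/s4.png")[180:250,200:275],None,fx=4,fy=4,interpolation=cv2.INTER_CUBIC)
o=np.zeros((375,800,3),np.uint8); o[:,:500]=a; o[:280,500:800]=b; cv2.imwrite("pics/c4.png",o)
```

```text
7.15 [ 484.15994868 -135.54034248  153.50448482] [-3.14068026e+00  1.40468016e-03 -1.09051986e-01]
54 (np.float64(-1.6936091556299424), np.int64(7), np.float64(-1.7249764464151887), np.float64(-1.649290610101816)) (np.float64(-1.6919459755266486), np.int64(11), np.float64(-1.7312527342897315), np.float64(-1.649290610101816))
57 (np.float64(-1.6979903477229608), np.int64(7), np.float64(-1.7293537259461056), np.float64(-1.654027567903553)) (np.float64(-1.696393364385908), np.int64(11), np.float64(-1.7357704352706373), np.float64(-1.654027567903553))
60 (np.float64(-1.7023622106984277), np.int64(7), np.float64(-1.7337194184742413), np.float64(-1.6587548426588539)) (np.float64(-1.7008308091288278), np.int64(11), np.float64(-1.7402744063580313), np.float64(-1.6587548426588539))
{'dx': 0.06, 'dy': 0.12, 'dz': 7.86, 'az': 0.004}
```

View pics/c4.png

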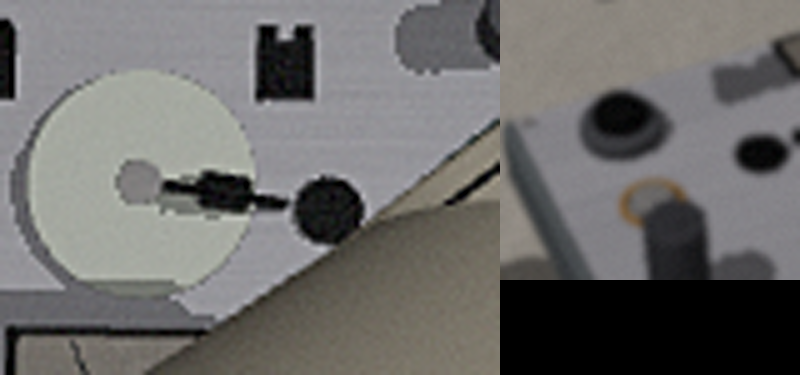

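The dial reads -1.697 against -1.695 for the round mark: the nose at (270,203) points at the mark's centre (328,210). Now I press the button.

Call:
send_rows(
  series=[
    {"ax":0,"ay":0,"dx":0,"dy":0.05,"dz":3,"az":0,"hand":1},
    {"ax":0,"ay":0,"dx":0,"dy":0.05,"dz":5.5,"az":0,"hand":1},
    {"ax":0,"ay":0,"dx":0,"dy":0.05,"dz":7,"az":0,"hand":1},
    {"ax":0,"ay":0,"dx":0,"dy":0.05,"dz":7.8,"az":0,"hand":1},
    {"ax":0,"ay":0,"dx":0,"dy":0.05,"dz":8.2,"az":0,"hand":1},
    {"ax":0,"ay":0,"dx":0,"dy":0.05,"dz":8.4,"az":0,"hand":1},
    {"ax":0,"ay":0,"dx":0,"dy":0.05,"dz":8.4,"az":0,"hand":1},
  ],
)

```text
clock: 7.95
eef_pos: [484.6, -135.7, 70.6]
tool_rot: [-3.141, -0.0, -0.107]
force: [-1.2, 1.5, 2.6]
width: -0.0
gripper_force: 1.1
```

Call:
send_rows(
  series=[
    {"ax":0,"ay":0,"dx":0,"dy":0,"dz":0.1,"az":0,"hand":1},
    {"ax":0,"ay":0,"dx":0,"dy":0,"dz":0.2,"az":0,"hand":1},
    {"ax":0,"ay":0,"dx":0,"dy":0,"dz":0.2,"az":0,"hand":1},
  ],
)

```text
clock: 8.25
eef_pos: [484.8, -136.1, 68.6]
tool_rot: [-3.141, -0.001, -0.108]
force: [-0.1, 2.4, 3.5]
width: 0.2
gripper_force: 1.7
```

Call:
send_rows(
  series=[
    {"ax":0,"ay":0,"dx":0,"dy":0,"dz":0.1,"az":0,"hand":1},
    {"ax":0,"ay":0,"dx":0,"dy":0,"dz":0.2,"az":0,"hand":1},
    {"ax":0,"ay":0,"dx":0,"dy":0,"dz":0.2,"az":0,"hand":1},
  ],
)

```text
clock: 8.55
eef_pos: [484.8, -136.1, 66.3]
tool_rot: [-3.141, -0.0, -0.108]
force: [0.5, 2.5, 4.8]
width: 0.1
gripper_force: 2.3
```

Call:
send_rows(
  series=[
    {"ax":0,"ay":0,"dx":0,"dy":0,"dz":0.1,"az":0,"hand":1},
    {"ax":0,"ay":0,"dx":0,"dy":0,"dz":0.2,"az":0,"hand":1},
    {"ax":0,"ay":0,"dx":0,"dy":0,"dz":0.2,"az":0,"hand":1},
  ],
)

```text
clock: 8.85
eef_pos: [484.9, -136.2, 65.8]
tool_rot: [-3.14, -0.002, -0.108]
force: [-2.8, 4.7, 19.7]
width: -0.1
gripper_force: 10.3
```

The force jumped to 20 N with no further travel past 65.8 mm, so the button is fully down. Releasing and moving clear.

Call:
send_rows(
  series=[
    {"ax":0,"ay":0,"dx":0,"dy":0,"dz":-0.3,"az":0,"hand":1},
    {"ax":0,"ay":0,"dx":0,"dy":0,"dz":-0.8,"az":0,"hand":1},
    {"ax":0,"ay":0,"dx":0,"dy":0,"dz":-2,"az":0,"hand":1},
    {"ax":0,"ay":0,"dx":0,"dy":0,"dz":-5,"az":0,"hand":1},
    {"ax":0,"ay":0,"dx":0,"dy":0,"dz":-9,"az":0,"hand":1},
    {"ax":0,"ay":0,"dx":-3,"dy":0,"dz":-12,"az":0,"hand":1},
    {"ax":0,"ay":0,"dx":-6,"dy":0,"dz":-13,"az":0,"hand":1},
    {"ax":0,"ay":0,"dx":-6,"dy":0,"dz":-13,"az":0,"hand":1},
    {"ax":0,"ay":0,"dx":-6,"dy":0,"dz":-13,"az":0,"hand":1},
  ],
)

```text
clock: 9.75
eef_pos: [424.7, -130.3, 194.9]
tool_rot: [3.141, -0.001, -0.109]
force: [-0.3, -0.4, -0.1]
width: -0.1
gripper_force: 0.0
```

Run:
```python
from g import *
s=read_state(); print(s["clock"],s["eef_pos"],s["force"])
im=get_image("top"); save(im,"t5.png"); sc=get_image("scene"); save(sc,"s5.png"); print(nose(im))
a=cv2.resize(cv2.imread("pics/t5.png")[175:285,205:360],(620,440),interpolation=cv2.INTER_CUBIC)[:,:400]
b=cv2.resize(cv2.imread("pics/s5.png")[170:275,170:370],None,fx=2,fy=2,interpolation=cv2.INTER_CUBIC)
o=np.zeros((440,800,3),np.uint8); o[:,:400]=a; o[:210,400:800]=b; cv2.imwrite("pics/c5.png",o)
```

```text
9.75 [ 424.68100725 -130.31259119  194.91479477] [-0.27928133 -0.43700854 -0.13217869]
(np.float64(-1.6976959340583624), np.int64(7), np.float64(-1.7293537259461056), np.float64(-1.654027567903553))
```

View pics/c5.png

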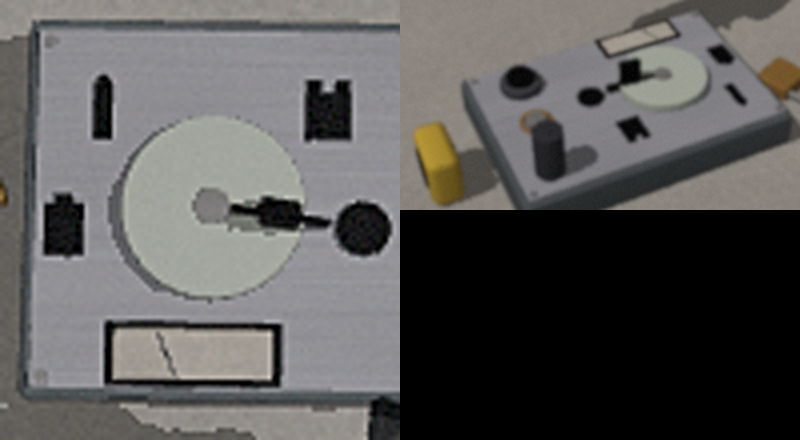

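The pointer nose at (320,222) aims at the round mark (362,228), the dial is still at -1.70, the button (520,80) is back up, and the coin cell and D cell haven't moved. Handing in.

```bash
python3 -c "from cell import finish_job; print(finish_job())"
```

```text
the job is handed in; nothing more can be done
None
```

The dial was pushed round to the round mark (measured -1.70 rad), the button was pressed fully down once and released, and the job was handed in at about 10 s with the coin cell and D cell still in place and the arm clear; no verdict came back.

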